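# Slide the flat cover over the filled garnish pan

### The arm

A 6-joint arm with a two-finger parallel gripper is mounted at the origin on the work surface. World frame = base frame: x ahead of the robot, y to its left, z up, the work surface at z = 0. Lengths are in m, angles in degrees, forces in N, time in s.
With the tool pointing down it reaches from about 0.4 to 0.825 m from the base axis. Payload 7 kg.
Tool frame: the origin (TCP) lies on the centre line of the jaws, within the pads' length; the fingertips stand 14 mm ahead of it and the grasp point (between the pads) lies 5 mm behind it; z points along the fingers, y is the line along which they close (so a half turn about z gives the same grasp; the last joint's range is limited). The gripper opens to 88 mm and grips with 3 to 60 N. Pads are 19 mm wide; open, the fingers measure 130 mm over their backs; the gripper's body (78 mm by 193 mm) begins 47 mm behind the grasp point.
Start: joints at [-58.78, 20.546, 0.682, 0, -70.136, -16.507], TCP at [0.171, -0.653, 0.241] pointing down, gripper open.
Joint ranges: [-176.03, 176.03], [-82.01, 121.73], [-58.28, 71.71], [-173.87, 95.51], [-174.79, -0.11], [-173.66, 173.66]. Speed limits (degrees/s): [136.94, 136.94, 172.46, 180, 180, 180].

### API

Orientations are given as [roll, pitch, yaw] about the fixed x, y, z axes, in that order (R = Rz(yaw) Ry(pitch) Rx(roll)).
In Python, from plant import r gives the robot as it stands.
- The arm moves only by the tool send_rows, never from a script. Its argument "steps" is a list of rows, each an object with "dp": the shift along the tool's x, y, z in mm, a list of three; "roll": the turn about the tool's z in rad; "jaw": the opening in per cent of the stroke, from 0 (shut) to 100 (fully open). In form: [{"dp": [tx, ty, tz], "roll": roll, "jaw": jaw}, ...]. A call has 1 to 5 rows; each row is the pose to reach, as a shift and turn from the pose commanded when the call began, along the tool's axes at that moment; what a row does not reach only later rows make up. A row lasts 1/8 s, in which the tool goes at most 62.5 mm and 10.7 degrees, less where a joint would pass 70% of its speed; a pose out of reach is approached as far as the arm can. A call with a gripper value outside its range is refused whole. The fingers move at their own pace and stop on an object; "newtons" is the grip in N (left out, the last holds). Time passes only in rows, so rows that repeat a pose let the fingers close. It gives the time, the measured TCP pose, the force, the opening and the grip force at its end, in the units of the state.
- r.get_state(): the state, without advancing time (a new reading comes with each control period).
- r.capture(name): name is "scene" or "top" or "wrist"; returns a dict with "image" (400x640x3 uint8, blue, green, red), "K" (3x3 intrinsics, pixels), "rvec" (rotation vector, rad) and "tvec" (3), from world to camera coordinates, as OpenCV has them. Camera axes: x right, y down, z forward; pixel columns grow to the right and rows downward; lengths in m; the calibration is good to about 2 mm. A picture is of the moment at which its call begins. There is no depth.
- r.close_job(): hands the job in; it is judged then, once.
The state is a dict: "time_s": time; "joints": joint angles; "qd": joint speeds; "joint_torque": joint torques, N m; "tcp_pos": TCP position; "eef_rot": TCP orientation; "contact_force": force on the tool from outside, world axes, zero at the start; "moment": the same for the moment, N m; "gripper_width": finger opening in m; "gripper_force": force on a finger pad.
Only numpy, scipy, OpenCV 4.12 (cv2) and the standard library are available. Lean on these libraries where they do the work, as an engineer would, in place of code of your own. Each camera call takes 0.05 s, during which the arm holds its last target. There are 200 camera calls.

### The job

One of the two small pans sunk in the garnish station holds vegetable slices and stands open: close it with the flat brown cover that lies on the station. Press lightly on top of the cover with the fingertips and drag it flat along the deck, under the hold-down bar on that side, until it is fully home against the end stop and covers the pan squarely. Leave the other pan open, let go, and do not disturb the things standing around.

Things in the scene. Friction and masses are not known exactly. Their poses are not given: they have to be found in the camera images.
- station: Fixed low metal garnish station, deck top 40 mm above the counter. Origin on the counter, midway between the two pans; z up, y from pan to pan (the drag direction), x across. Deck: x -125..190, y -260..260 mm. Flat lands beyond x +-38 mm carry the cover; between them a channel 2 mm deep with a square pan well near each end (|y| 135..215 mm). Both ends are mirror images.
- left_bar (a point): Middle of the top of the hold-down bar across the path at the station's +y end: 14 mm wide along y (station y 108 to 122 mm), 194 mm along x, underside 8 mm and top 14 mm above the deck. The cover slides under it; fingers cannot pass, so beyond the bar the cover has to be pressed anew from above.
- right_bar (a point): The same point of the like bar at the station's -y end.
- left_stop (a point): Foot (deck level) of the middle of the inner face of the end stop at the station's +y end, 235 mm from the station's origin, 14 mm tall. From the bar to the stop run two side guides, also 14 mm tall, inner faces at station x +-75 mm, flared open at the bar.
- right_stop (a point): The same point of the like end stop at the station's -y end, with like side guides.
- cover_center (a point): Centre of the loose rigid brown plastic cover: 140 mm along its x, 120 mm along its y, 3 mm thick, about 70 g, no handle, flat on the lands between the bars. Home, its axes lie along the station's and its centre is over the pan's middle, 5 mm play to each side guide. It may be pressed over channel or pan; 5 to 20 N of pressing drags it, over 80 N breaks it.
- full_pan_mouth (a point): Middle of the filled square steel pan, 74 x 78 mm, at the level of the deck top (40 mm above the counter); pan heaped with round vegetable slices a little below deck level. It sits in either well, 175 mm from the station's origin along +y or -y; fixed; axes as the station's.
- empty_pan_mouth (a point): The same point of the empty pan, in the other well. To be left open.
- shaker: Bystander: small glass shaker, radius 21 mm, 75 mm tall, standing at the far side of the deck (station x about +155 mm). Origin at the centre of its underside.
- ramekin: Bystander: small white bowl, radius 28 mm, 30 mm tall, at the far side of the deck. Origin at the centre of its underside.
- squeeze: Bystander: squeeze bottle, radius 30 mm, 170 mm tall, on the counter. Origin at the centre of its underside.
- jar: Bystander: amber glass jar, radius 38 mm, 100 mm tall, on the counter. Origin at the centre of its underside.
- cup: Bystander: paper cup, radius 40 mm, 110 mm tall, on the counter. Origin at the centre of its underside.
- spatula: Bystander: spatula lying on the counter to the robot's left.
- order_pad: Bystander: card pad 70 x 100 x 12 mm lying on the counter. Origin at the centre of its underside.
There are look-alikes about, which are no part of the job. Of the things like the part that bears cover_center, leave any that is green; of the rest the larger one is meant.

How it is judged (in metres and radians):
On the way:
1. the cover has been dragged at least 20 mm with the fingers pressing on its top (x of the grasp point in the frame of cover between -0.07 and 0.07 m and y of the grasp point in the frame of cover between -0.06 and 0.06 m and contact force between the fingers and cover above 1 N and distance of cover_center from where it was at the start of the episode above 0.02 m), for 0.2 s.
At the end, for the whole second after the job is handed in: The cover lies flat (within 0.03 rad of level) and at rest in the dock of the filled pan: its centre within 6 mm of the middle of that pan along the station's y (so no more than 6 mm from the end stop), within 8 mm along x and at deck height, square to the station within 0.08 rad (x of cover_center in the frame of full_pan_mouth between -0.008 and 0.008 m and y of cover_center in the frame of full_pan_mouth between -0.006 and 0.006 m and z of cover_center in the frame of full_pan_mouth between -0.006 and 0.006 m and angle between the x axis of cover_center and the x axis of full_pan_mouth, either way round below 0.08 rad and angle between cover_center's own z axis and vertical below 0.03 rad and linear speed of cover below 0.01 m/s); the robot touches nothing.
It fails at once if the cover is tipped up (more than 0.3 rad) (angle between cover_center's own z axis and vertical above 0.3 rad).
It fails at once if the cover is pressed with more than 80 N (contact force between the fingers and cover above 80 N).
It fails at once if a bystander is shifted by more than 25 mm or knocked over (distance of any of shaker, ramekin, squeeze, jar, cup, spatula, order_pad from where it was at the start of the episode above 0.025 m or angle between any of shaker, ramekin, squeeze, jar, cup's own z axis and vertical above 0.5 rad).
It also fails if it takes over 64 s, if anything falls off the work surface, if the arm or the gripper's body presses on something with over 40 N, if the wrist force passes 120 N, or if a joint passes its speed limit or range.

## Working session

There is one attempt and no reset: what is moved stays moved. The work goes in short steps, Python scripts to look and compute and a tool call to move; the robot and the scene stay as the last step left them, time stands still between calls to the robot, and variables do not carry over. Pictures are saved under pics/ and viewed, at most 10 in all, crops included, and the job is handed in when it is done.

Besides the shell and the picture viewer there is one more tool, called as name(argument=value, ...), one argument or row to a line, values as JSON. send_rows: Moves the arm, as the interface text tells. Its arguments: {"type":"object","properties":{"steps":{"type":"array","items":{"type":"object","properties":{"dp":{"type":"array","items":{"type":"number"}},"roll":{"type":"number"},"jaw":{"type":"number"}}}},"newtons":{"type":"number"}},"required":["steps"]}

```bash
mkdir -p pics && cat > h.py <<'E'
import cv2, numpy as np
from plant import r
def cap(n,f=None):
    c=r.capture(n)
    if f: cv2.imwrite('pics/'+f,c['image'])
    return c
def ray(c,uv,z):
    R=cv2.Rodrigues(np.array(c['rvec'],float))[0]; t=np.array(c['tvec'],float).ravel()
    o=-R.T@t; d=R.T@np.linalg.inv(c['K'])@np.array([uv[0],uv[1],1.])
    return o+d*(z-o[2])/d[2]
E
python3 - <<'E'
from h import *
import pickle
d={n:cap(n,n+'0.png') for n in('top','scene')}
pickle.dump(d,open('c0.pkl','wb'))
s=r.get_state();print(s['tcp_pos'],s['eef_rot'],s['gripper_width'],s['time_s'])
E
```

```text
[ 0.17133106 -0.65245106  0.23971334] [ 1.79912855e+02 -9.34847562e-03 -1.65290751e+02] 0.08741043371429909 0.1
```

View pics/top0.png

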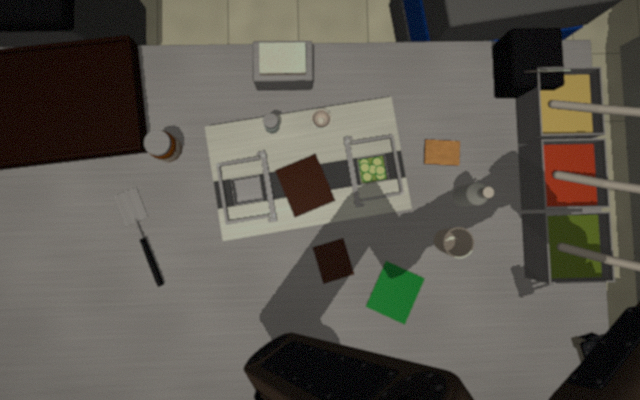

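View pics/scene0.png

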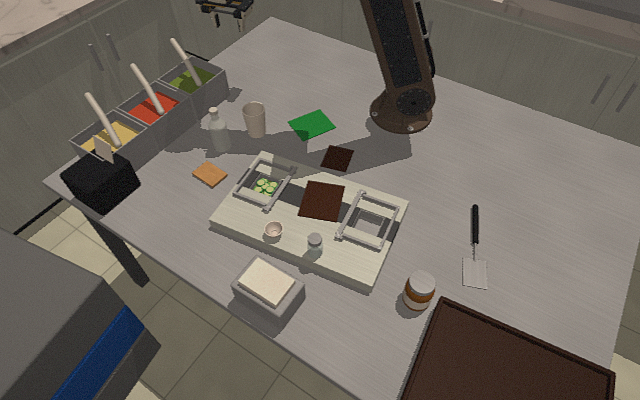

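The filled pan is at the right of the top view (about (372,169)), which is the station's −y end. The cover is the brown plate at about (305,185). The small brown plate at (333,260) and the green one are decoys.

```bash
python3 - <<'E'
from h import *
import pickle
d=pickle.load(open('c0.pkl','rb'))
c=d['top'];im=c['image']
for p in [(300,180),(310,200),(325,195),(333,260),(240,140),(385,200),(300,220),(200,200),(280,280),(285,172),(340,180)]: print(p,im[p[1],p[0]])
for n,(x0,y0,x1,y1),box in(('top',(265,145,345,225),(195,85,425,250)),('scene',(290,170,355,230),(200,140,420,300))):
    c=d[n];i=c['image'].astype(int)
    b,g,rr=i[...,0],i[...,1],i[...,2]
    m=((rr>1.5*b)&(rr<110)&(rr-b>8)).astype(np.uint8)
    mm=np.zeros_like(m);mm[y0:y1,x0:x1]=m[y0:y1,x0:x1]
    cs=cv2.findContours(mm,cv2.RETR_EXTERNAL,cv2.CHAIN_APPROX_NONE)[0]
    k=max(cs,key=cv2.contourArea)
    pts=np.array([ray(c,p[0],.043)[:2] for p in k])*1000
    print(n,cv2.contourArea(k),cv2.minAreaRect(pts.astype(np.float32)),cv2.boundingRect(k))
x=d['top']['image'][85:250,195:425]
cv2.imwrite('pics/crop.png',cv2.resize(cv2.convertScaleAbs(x,alpha=1.3),None,fx=3.4,fy=3.4,interpolation=cv2.INTER_CUBIC))
E
```

```text
(300, 180) [23 31 55]
(310, 200) [21 33 58]
(325, 195) [20 31 58]
(333, 260) [16 20 32]
(240, 140) [145 159 163]
(385, 200) [86 96 98]
(300, 220) [153 170 170]
(200, 200) [116 122 126]
(280, 280) [113 122 124]
(285, 172) [27 35 58]
(340, 180) [57 61 60]
top 2011.0 ((539.64697265625, -2.12322998046875), (133.63780212402344, 118.77528381347656), 21.68895721435547) (276, 155, 58, 61)
scene 1328.5 ((543.7025146484375, -2.9081039428710938), (140.62681579589844, 118.8123550415039), 21.547487258911133) (298, 181, 47, 41)
```

View pics/crop.png

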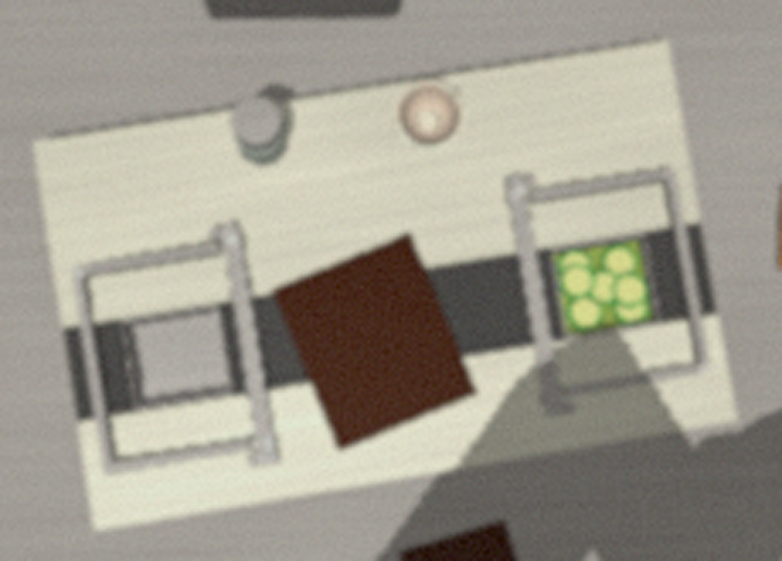

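The crop shows deck corners at (33,142), (667,40), (738,428) and (95,530), and the green slices around (602,285). The cover is turned about 13° from the station's axes.

```bash
python3 - <<'E'
from h import *
import pickle
d=pickle.load(open('c0.pkl','rb'))
c=d['top']
L=np.array([[190,260],[190,-260],[-125,-260],[-125,260]],float)
P=[(33,142),(667,40),(738,428),(95,530)]
W=np.array([ray(c,(u/3.4+195-.4,v/3.4+85-.4),.04)[:2]*1000 for u,v in P])
A=L-L.mean(0);B=W-W.mean(0)
th=np.arctan2((A[:,0]*B[:,1]-A[:,1]*B[:,0]).sum(),(A*B).sum())
R=np.array([[np.cos(th),-np.sin(th)],[np.sin(th),np.cos(th)]])
t=W.mean(0)-R@L.mean(0)
print('station',t,np.degrees(th),'res',(L@R.T+t-W).round(1).tolist())
for n,p in(('pan',(0,-175)),('bar',(0,-115)),('stop',(0,-235)),):print(n,R@p+t)
print('cover in st',R.T@(np.array([541.5,-2.5])-t))
# slices centroid both views
for n,(x0,y0,x1,y1) in(('top',(350,145,395,190)),('scene',(235,165,290,205))):
    c=d[n];hsv=cv2.cvtColor(c['image'],cv2.COLOR_BGR2HSV);m=cv2.inRange(hsv,(25,90,40),(75,255,255))
    mm=np.zeros_like(m);mm[y0:y1,x0:x1]=m[y0:y1,x0:x1]
    q=cv2.findNonZero(mm);pts=np.array([ray(c,p[0],.035)[:2]*1000 for p in q],np.float32)
    rc=cv2.minAreaRect(pts);print(n,len(q),rc,'in st',R.T@(np.array(rc[0])-t))
E
```

```text
station [554.10078353 -16.93373684] 8.0337100416365 res [[0.0, -0.4], [-2.0, -1.5], [3.2, 0.6], [-1.1, 1.3]]
pan [ 578.55803142 -190.21628941]
bar [ 570.17268929 -130.80512853]
stop [ 586.94337356 -249.62745029]
cover in st [-10.4599226   16.05311571]
top 485 ((579.8350830078125, -188.8806610107422), (65.66226196289062, 69.10741424560547), 7.822575569152832) in st [   1.4511803  -173.85595468]
scene 198 ((588.6060180664062, -188.71383666992188), (56.91033935546875, 68.42466735839844), 8.331439971923828) in st [  10.15935219 -174.91655574]
```

Results: station origin at about (554, −17) mm with yaw 8°, cover centre at about (541, −2) with yaw 21.6°, and the pan at (579, −190). The residuals are 1–3 mm, and the sizes match those given. I'm moving over the rear half of the cover while turning the tool.

send_rows(
  steps=[
    {"dp":[-35,38,0],"roll":-0.11,"jaw":50},
    {"dp":[-70,76,0],"roll":-0.22,"jaw":50},
    {"dp":[-104,114,0],"roll":-0.34,"jaw":50},
    {"dp":[-139,152,0],"roll":-0.45,"jaw":50},
    {"dp":[-174,190,0],"roll":-0.56,"jaw":50},
  ],
)

```text
time_s: 0.72
tcp_pos: [0.2919, -0.4233, 0.2403]
eef_rot: [180.0, 0.0, -133.0]
contact_force: [0.9, 0.1, -0.1]
gripper_width: 0.0457
gripper_force: 0.0
```

```bash
cat >> h.py <<'E'
S=np.array([554.3,-16.7]);TH=np.radians(8.03)
RS=np.array([[np.cos(TH),-np.sin(TH)],[np.sin(TH),np.cos(TH)]])
def st(p): return RS.T@(np.asarray(p)[:2]*1000-S)
def go(x,y,z,yaw):
    "station target of TCP (mm), world z (mm), yaw rel. to station of tool-y vs station x -> total dp, roll"
    s=r.get_state();e=np.radians(s['eef_rot']);w=np.append(RS@[x,y]+S,z)
    from scipy.spatial.transform import Rotation as Ro
    dp=Ro.from_euler('xyz',e).as_matrix().T@(w-np.array(s['tcp_pos'])*1000)
    dy=(np.radians(-90)+TH+np.radians(yaw))-e[2]
    dy=(dy+np.pi)%(2*np.pi)-np.pi
    print('t',s['time_s'],'tcp',np.round(s['tcp_pos'],4),'rot',np.round(s['eef_rot'],2),'F',np.round(s['contact_force'],1),'st',st(s['tcp_pos']).round(1),'\ndp',dp.round(1),'roll',round(-dy,3),'w',s['gripper_width'])
E
python3 -c "
from h import *
go(-18.7,50,240,13.6)"
```

```text
t 0.725 tcp [ 0.2919 -0.4233  0.2403] rot [ 179.98    0.   -133.01] F [ 0.9  0.1 -0.1] st [-316.7 -365.9] 
dp [-4.932e+02  1.360e+02  4.000e-01] roll -1.128 w 0.04569404820607839
```

send_rows(
  steps=[
    {"dp":[-50,14,0],"roll":-0.12},
    {"dp":[-100,28,0],"roll":-0.24},
    {"dp":[-150,41,0],"roll":-0.36},
    {"dp":[-200,55,0],"roll":-0.48},
    {"dp":[-250,69,0],"roll":-0.6},
  ],
)

```text
invalid input
```

```bash
python3 -c "
from h import *
go(-18.7,50,180,13.6)"
```

```text
t 0.725 tcp [ 0.2919 -0.4233  0.2403] rot [ 179.98    0.   -133.01] F [ 0.9  0.1 -0.1] st [-316.7 -365.9] 
dp [-493.2  136.    60.4] roll -1.128 w 0.04569404820607839
```

Every row needs a jaw value, so I'm resending with it.

send_rows(
  steps=[
    {"dp":[-50,14,0],"roll":-0.12,"jaw":50},
    {"dp":[-100,28,0],"roll":-0.24,"jaw":50},
    {"dp":[-150,41,0],"roll":-0.36,"jaw":50},
    {"dp":[-200,55,0],"roll":-0.48,"jaw":50},
    {"dp":[-250,69,0],"roll":-0.6,"jaw":50},
  ],
)

```text
time_s: 1.35
tcp_pos: [0.4126, -0.1938, 0.2406]
eef_rot: [-180.0, 0.0, -98.6]
contact_force: [-0.3, 0.4, 0.9]
gripper_width: 0.0434
gripper_force: 0.0
```

```bash
python3 -c "
from h import *
go(-18.7,50,200,13.6)"
```

```text
t 1.35 tcp [ 0.4126 -0.1938  0.2406] rot [-1.7999e+02  1.0000e-02 -9.8590e+01] F [-0.3  0.4  0.9] st [-165.  -155.5] 
dp [-238.8  -81.4   40.6] roll -0.527 w 0.04344365247318818
```

send_rows(
  steps=[
    {"dp":[-48,-16,0],"roll":-0.11,"jaw":50},
    {"dp":[-96,-33,0],"roll":-0.22,"jaw":50},
    {"dp":[-144,-49,10],"roll":-0.33,"jaw":50},
    {"dp":[-192,-65,25],"roll":-0.43,"jaw":50},
    {"dp":[-239,-81,40],"roll":-0.527,"jaw":50},
  ],
)

```text
time_s: 1.98
tcp_pos: [0.5294, 0.03, 0.2001]
eef_rot: [-180.0, 0.0, -68.4]
contact_force: [0.9, -0.8, 0.2]
gripper_width: 0.044
gripper_force: 0.0
```

```bash
python3 - <<'E'
from h import *
go(-18.7,50,75,13.6)
c=cap('wrist','w1.png');d=cap('scene')
i=d['image'].astype(int);b,rr=i[...,0],i[...,2]
m=((rr>1.5*b)&(rr<110)&(rr-b>8)).astype(np.uint8)
E
```

```text
t 1.975 tcp [0.5294 0.03   0.2001] rot [-180.      0.    -68.42] F [ 0.9 -0.8  0.2] st [-18.2  49.7] 
dp [ -0.4   0.5 125.1] roll -0.001 w 0.04400108234332022
```

View pics/w1.png

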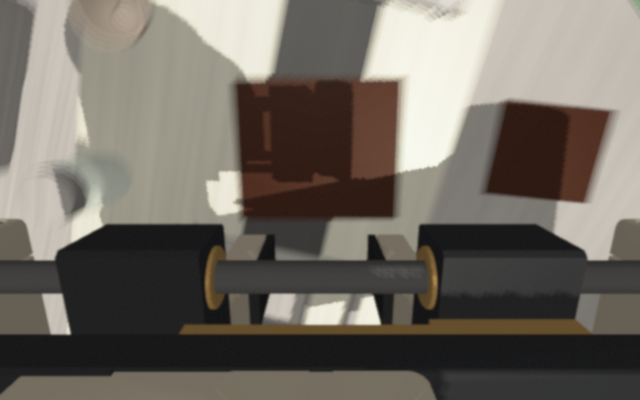

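The wrist view shows the cover square to the fingers, with corners at (236,82), (404,79), (398,217) and (246,217). The small decoy is at (550,150).

```bash
python3 - <<'E'
from h import *
c=cap('wrist');i=c['image'].astype(int);b,rr=i[...,0],i[...,2]
m=((rr>1.6*b)&(rr<130)&(rr-b>10)).astype(np.uint8);m[:,:215]=0;m[:,430:]=0;m[225:]=0
m=cv2.morphologyEx(m,cv2.MORPH_OPEN,np.ones((5,5)))
k=cv2.convexHull(max(cv2.findContours(m,0,1)[0],key=cv2.contourArea))
pts=np.array([ray(c,p[0],.043)[:2]*1000 for p in k],np.float32)
rc=cv2.minAreaRect(pts);print(rc,'st',RS.T@(np.array(rc[0])-S))
E
```

```text
((539.4556274414062, -0.8181076049804688), (137.13404846191406, 119.04806518554688), 21.273588180541992) st [-12.48025769  17.79980536]
```

send_rows(
  steps=[
    {"dp":[0,0,35],"roll":0,"jaw":50},
    {"dp":[0,0,70],"roll":0,"jaw":50},
    {"dp":[0,0,105],"roll":0,"jaw":50},
    {"dp":[0,0,125],"roll":0,"jaw":50},
    {"dp":[0,0,132],"roll":0,"jaw":50},
  ],
)

```text
time_s: 2.75
tcp_pos: [0.5281, 0.0274, 0.0677]
eef_rot: [179.9, -0.0, -68.7]
contact_force: [0.3, 0.1, -0.0]
gripper_width: 0.0438
gripper_force: 0.0
```

Consistent with the first measurement. Lowering gently to contact.

send_rows(
  steps=[
    {"dp":[0,0,4],"roll":0,"jaw":50},
    {"dp":[0,0,7],"roll":0,"jaw":50},
    {"dp":[0,0,10],"roll":0,"jaw":50},
    {"dp":[0,0,10],"roll":0,"jaw":50},
  ],
)

```text
time_s: 3.25
tcp_pos: [0.529, 0.0284, 0.0587]
eef_rot: [-180.0, 0.0, -68.6]
contact_force: [1.1, 0.4, -0.6]
gripper_width: 0.0436
gripper_force: 0.0
```

send_rows(
  steps=[
    {"dp":[0,0,1],"roll":0,"jaw":50},
    {"dp":[0,0,2],"roll":0,"jaw":50},
    {"dp":[0,0,2],"roll":0,"jaw":50},
  ],
)

```text
time_s: 3.62
tcp_pos: [0.5297, 0.0285, 0.0573]
eef_rot: [-179.9, -0.0, -68.6]
contact_force: [0.3, -0.9, 4.9]
gripper_width: 0.0443
gripper_force: 2.6
```

send_rows(
  steps=[
    {"dp":[0,0,0.5],"roll":0,"jaw":50},
    {"dp":[0,0,1],"roll":0,"jaw":50},
    {"dp":[0,0,1],"roll":0,"jaw":50},
  ],
)

```text
time_s: 4.0
tcp_pos: [0.5304, 0.0286, 0.0573]
eef_rot: [-179.8, -0.0, -68.6]
contact_force: [-0.4, -0.2, 12.4]
gripper_width: 0.0441
gripper_force: 6.5
```

```bash
python3 -c "
from h import *
go(0,12,57,0)"
```

```text
t 4.0 tcp [0.5304 0.0286 0.0573] rot [-1.7984e+02 -5.0000e-02 -6.8570e+01] F [-0.4 -0.2 12.4] st [-17.3  48.2] 
dp [39.2 -8.4  0.3] roll 0.234 w 0.04412875955123166
```

Contact is at z ≈ 57 mm, as expected, with 12 N. Dragging while squaring the cover.

send_rows(
  steps=[
    {"dp":[4,-1,0],"roll":0.025,"jaw":50},
    {"dp":[9,-1.5,0],"roll":0.06,"jaw":50},
    {"dp":[14,-2,0],"roll":0.1,"jaw":50},
    {"dp":[19,-3,0],"roll":0.14,"jaw":50},
    {"dp":[24,-3.5,0],"roll":0.18,"jaw":50},
  ],
)

```text
time_s: 4.62
tcp_pos: [0.5428, 0.0077, 0.0573]
eef_rot: [-179.8, -0.0, -79.0]
contact_force: [-0.8, 1.6, 11.8]
gripper_width: 0.0437
gripper_force: 5.9
```

```bash
python3 -c "
from h import *
go(1.5,12,57,0)"
```

```text
t 4.625 tcp [0.5428 0.0077 0.0573] rot [-179.8    -0.    -78.96] F [-0.8  1.6 11.8] st [-8.  25.7] 
dp [14.2 -8.8  0.3] roll 0.053 w 0.043655777374536485
```

send_rows(
  steps=[
    {"dp":[4,-2,0],"roll":0.01,"jaw":50},
    {"dp":[8,-4,0],"roll":0.02,"jaw":50},
    {"dp":[12,-7,0],"roll":0.04,"jaw":50},
    {"dp":[15,-9,0],"roll":0.053,"jaw":50},
    {"dp":[15,-9,0],"roll":0.053,"jaw":50},
  ],
)

```text
time_s: 5.25
tcp_pos: [0.5546, -0.0056, 0.0573]
eef_rot: [-179.8, -0.0, -81.9]
contact_force: [0.1, -0.7, 10.1]
gripper_width: 0.0437
gripper_force: 5.4
```

```bash
cat >> h.py <<'E'
def cover(box,n='scene',hull=True):
    c=cap(n);i=c['image'].astype(int);b,rr=i[...,0],i[...,2]
    m=((rr>1.5*b)&(rr<130)&(rr-b>8)).astype(np.uint8);x0,y0,x1,y1=box
    mm=np.zeros_like(m);mm[y0:y1,x0:x1]=m[y0:y1,x0:x1]
    k=cv2.convexHull(max(cv2.findContours(mm,0,1)[0],key=cv2.contourArea))
    pts=np.array([ray(c,p[0],.043)[:2]*1000 for p in k],np.float32)
    rc=cv2.minAreaRect(pts);a=rc[2]-np.degrees(TH)
    print('cover st',(RS.T@(np.array(rc[0])-S)).round(1),np.round(rc[1],1),'yaw rel',round(a,1));return c
E
python3 -c "
from h import *
c=cover((225,150,370,240))
cv2.imwrite('pics/s2.png',cv2.resize(c['image'][110:290,180:430],None,fx=3,fy=3))
go(1.5,-88,57,0)"
```

```text
cover st [ 10.2 -15.6] [139.5 120. ] yaw rel 10.9
t 5.3 tcp [ 0.5546 -0.0056  0.0573] rot [-1.7979e+02 -2.0000e-02 -8.1920e+01] F [-0.1 -1.1 10.4] st [ 1.9 11. ] 
dp [99.   0.5  0.3] roll 0.001 w 0.043525869720666924
```

View pics/s2.png

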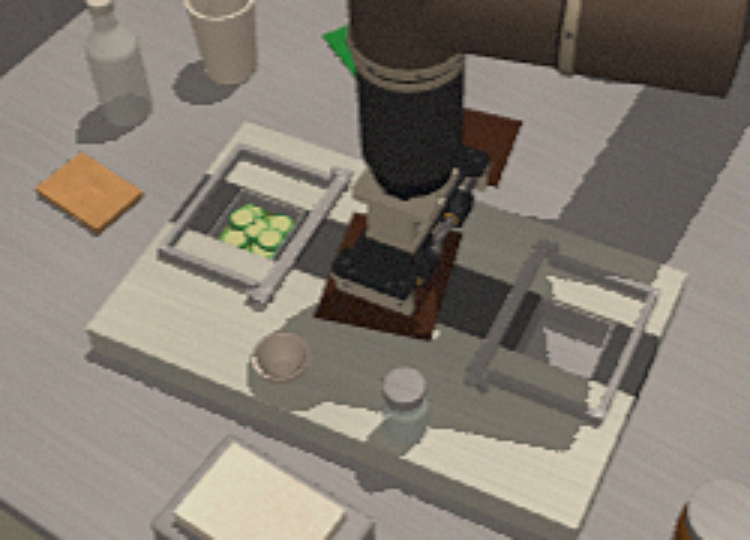

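The scene view shows the cover still turned (about 11° by its edges against the bar), so the fingers slipped in the turn. I'll lift, measure again, and turn it with the fingers opened wide about its centre.

send_rows(
  steps=[
    {"dp":[0,0,-15],"roll":0,"jaw":50},
    {"dp":[-5,0,-60],"roll":0,"jaw":100},
    {"dp":[-20,0,-110],"roll":0,"jaw":100},
    {"dp":[-40,0,-145],"roll":0,"jaw":100},
    {"dp":[-40,0,-145],"roll":0,"jaw":100},
  ],
)

```text
time_s: 5.92
tcp_pos: [0.5486, 0.0353, 0.2046]
eef_rot: [-179.6, 0.1, -81.9]
contact_force: [0.0, 0.2, -0.2]
gripper_width: 0.0783
gripper_force: 0.0
```

```bash
python3 -c "
from h import *
c=cover((150,0,470,225),'wrist')
cv2.imwrite('pics/w2.png',c['image'])
cover((225,150,370,240))
cover((265,145,345,235),'top')
go(1.5,-17,75,11)"
```

```text
cover st [  5.2 -13. ] [137.3 119.5] yaw rel 11.1
cover st [  9.3 -15.4] [140.5 119.6] yaw rel 11.4
cover st [ 2.2 28. ] [146.5 203.2] yaw rel 12.4
t 6.075 tcp [0.5465 0.0337 0.2002] rot [ 1.7995e+02  1.0000e-02 -8.1980e+01] F [ 0.8 -0.3  0.3] st [-0.7 51. ] 
dp [ 68.1  -2.3 125.2] roll -0.192 w 0.0864226247784282
```

View pics/w2.png

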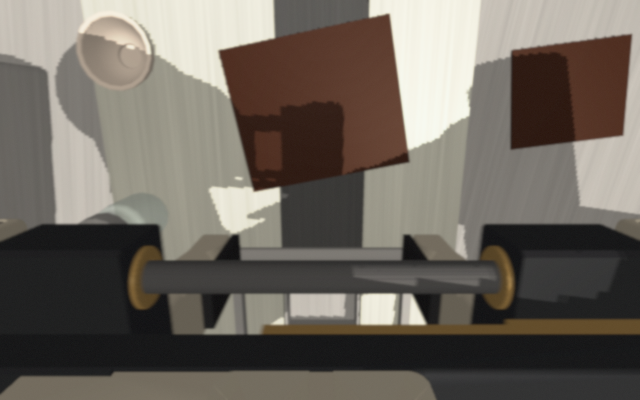

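The wrist view shows the cover with corners (220,50), (389,14), (409,160) and (254,190): centre about (6,−14) in station axes, turned 11°. I'm going over its centre at that angle.

send_rows(
  steps=[
    {"dp":[30,4,20],"roll":-0.1,"jaw":100},
    {"dp":[65,7,60],"roll":-0.192,"jaw":100},
    {"dp":[65,7,100],"roll":-0.192,"jaw":100},
    {"dp":[65,7,125],"roll":-0.192,"jaw":100},
    {"dp":[65,7,138],"roll":-0.192,"jaw":100},
  ],
)

```text
time_s: 6.7
tcp_pos: [0.5477, -0.0324, 0.0601]
eef_rot: [179.8, 0.0, -71.0]
contact_force: [0.1, 0.6, -0.4]
gripper_width: 0.0877
gripper_force: 0.0
```

send_rows(
  steps=[
    {"dp":[0,0,3],"roll":0,"jaw":100},
    {"dp":[0,0,5],"roll":0,"jaw":100},
    {"dp":[0,0,6],"roll":0,"jaw":100},
    {"dp":[0,0,6],"roll":0,"jaw":100},
  ],
)

```text
time_s: 7.2
tcp_pos: [0.5499, -0.0313, 0.0574]
eef_rot: [-179.9, -0.0, -71.0]
contact_force: [0.7, 1.0, 2.6]
gripper_width: 0.0876
gripper_force: 1.2
```

```bash
python3 -c "
from h import *
go(0,-17,57,0)"
```

```text
t 7.2 tcp [ 0.5499 -0.0313  0.0574] rot [-1.7991e+02 -1.0000e-02 -7.0960e+01] F [0.7 1.  2.6] st [ -6.4 -13.8] 
dp [ 4.4 -5.7  0.4] roll 0.192 w 0.08760447235298163
```

The tool's y runs opposite to the station's x, so I'm 12 mm off to one side. Lifting and shifting before turning.

send_rows(
  steps=[
    {"dp":[0,0,-6],"roll":0,"jaw":100},
    {"dp":[2,-8,-6],"roll":0,"jaw":100},
    {"dp":[2.4,-12,-5],"roll":0,"jaw":100},
    {"dp":[2.4,-12,-1],"roll":0,"jaw":100},
    {"dp":[2.4,-12,1],"roll":0,"jaw":100},
  ],
)

```text
time_s: 7.82
tcp_pos: [0.5629, -0.0299, 0.0572]
eef_rot: [-179.9, -0.1, -70.9]
contact_force: [-4.0, 0.1, 28.6]
gripper_width: 0.0877
gripper_force: 14.2
```

send_rows(
  steps=[
    {"dp":[0,0,0.5],"roll":0,"jaw":100},
    {"dp":[0,0,1],"roll":0,"jaw":100},
    {"dp":[0,0,1],"roll":0,"jaw":100},
  ],
)

```text
time_s: 8.2
tcp_pos: [0.5631, -0.0299, 0.0572]
eef_rot: [-179.8, -0.1, -70.9]
contact_force: [-3.4, 0.9, 23.5]
gripper_width: 0.0877
gripper_force: 12.0
```

```bash
python3 -c "
from h import *
go(0,-20,57,0)"
```

```text
t 8.2 tcp [ 0.5631 -0.0299  0.0572] rot [-1.7983e+02 -1.0000e-01 -7.0880e+01] F [-3.4  0.9 23.5] st [  6.9 -14.3] 
dp [4.3 7.9 0.2] roll 0.194 w 0.08768644576506443
```

send_rows(
  steps=[
    {"dp":[0.8,1.6,-1],"roll":0.04,"jaw":100},
    {"dp":[1.6,3.2,-1],"roll":0.08,"jaw":100},
    {"dp":[2.6,4.8,-1],"roll":0.12,"jaw":100},
    {"dp":[3.4,6.4,-1],"roll":0.16,"jaw":100},
    {"dp":[4.3,7.9,-1],"roll":0.2,"jaw":100},
  ],
)

```text
time_s: 8.82
tcp_pos: [0.5578, -0.0363, 0.0574]
eef_rot: [-179.7, -0.0, -82.4]
contact_force: [2.2, -0.2, 12.1]
gripper_width: 0.0876
gripper_force: 6.7
```

```bash
python3 -c "
from h import *
c=cover((225,150,370,240))
cv2.imwrite('pics/s3.png',cv2.resize(c['image'][110:290,180:430],None,fx=3,fy=3))
go(0,-20,57,0)"
```

```text
cover st [  4.9 -13.9] [140.2 118.7] yaw rel 8.2
t 8.875 tcp [ 0.5576 -0.0364  0.0574] rot [-1.7974e+02 -3.0000e-02 -8.2550e+01] F [ 1.4  0.4 14. ] st [  0.5 -20. ] 
dp [0.1 0.5 0.4] roll -0.01 w 0.08798208041945081
```

View pics/s3.png

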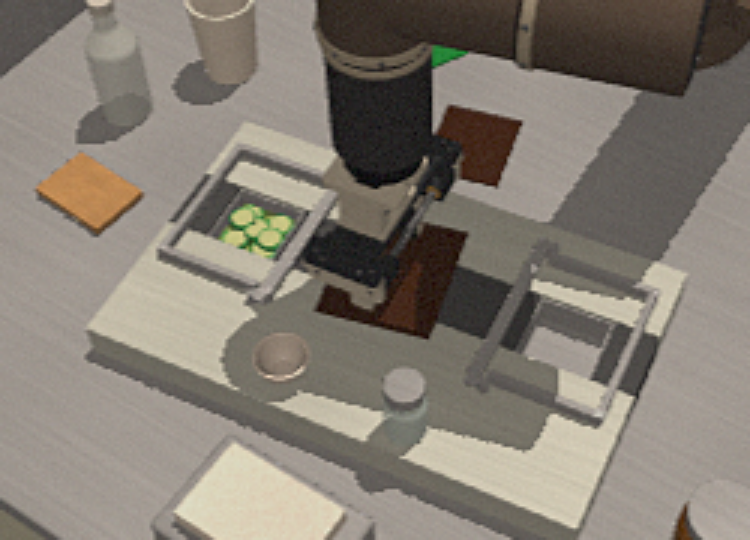

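The turn took it to about 8°, so there is partial slip. I'll turn farther from here and measure the response.

send_rows(
  steps=[
    {"dp":[0,0,0.5],"roll":0.05,"jaw":100},
    {"dp":[0,0,0.5],"roll":0.1,"jaw":100},
    {"dp":[0,0,0.5],"roll":0.15,"jaw":100},
    {"dp":[0,0,0.5],"roll":0.2,"jaw":100},
    {"dp":[0,0,0.5],"roll":0.2,"jaw":100},
  ],
)

```text
time_s: 9.5
tcp_pos: [0.5573, -0.0367, 0.0573]
eef_rot: [-179.8, -0.0, -93.8]
contact_force: [-0.8, -1.0, 19.7]
gripper_width: 0.0879
gripper_force: 9.6
```

```bash
python3 -c "
from h import *
c=cover((225,150,370,240))
go(0,-20,57,0);print(r.get_state()['moment'])"
```

```text
cover st [  5.1 -10.2] [140.3 118. ] yaw rel 3.7
t 9.55 tcp [ 0.5573 -0.0367  0.0573] rot [-1.7979e+02 -2.0000e-02 -9.3820e+01] F [-1.4 -1.1 18.8] st [  0.2 -20.2] 
dp [-0.1  0.2  0.3] roll -0.207 w 0.08775203867796644
[-0.37026613  1.28354809  0.02606816]
```

It is rotating about 40% of the tool turn. One more turn of the same size.

send_rows(
  steps=[
    {"dp":[0,0,0],"roll":0.05,"jaw":100},
    {"dp":[0,0,0],"roll":0.1,"jaw":100},
    {"dp":[0,0,0],"roll":0.15,"jaw":100},
    {"dp":[0,0,0],"roll":0.18,"jaw":100},
    {"dp":[0,0,0],"roll":0.18,"jaw":100},
  ],
)

```text
time_s: 10.18
tcp_pos: [0.5571, -0.0367, 0.0572]
eef_rot: [-179.8, 0.0, -104.1]
contact_force: [-0.8, -1.3, 19.6]
gripper_width: 0.0879
gripper_force: 9.8
```

```bash
python3 -c "
from h import *
c=cover((225,150,370,240))"
```

```text
cover st [ 6.7 -7. ] [139.7 117.7] yaw rel -0.7
```

send_rows(
  steps=[
    {"dp":[0,0,-15],"roll":0,"jaw":100},
    {"dp":[0,0,-60],"roll":-0.1,"jaw":80},
    {"dp":[-20,20,-110],"roll":-0.25,"jaw":50},
    {"dp":[-40,35,-145],"roll":-0.38,"jaw":50},
    {"dp":[-40,35,-145],"roll":-0.38,"jaw":50},
  ],
)

```text
time_s: 10.85
tcp_pos: [0.5322, 0.0124, 0.2035]
eef_rot: [-179.7, 0.1, -82.2]
contact_force: [-0.1, 0.3, -0.7]
gripper_width: 0.0532
gripper_force: 0.0
```

```bash
python3 -c "
from h import *
c=cover((150,0,470,225),'wrist')
cover((225,150,370,240))
go(0,24,75,0)"
```

```text
cover st [ 2.5 -5.1] [137.4 119.4] yaw rel -0.6
cover st [ 6. -7.] [139.8 120. ] yaw rel -0.7
t 10.95 tcp [0.5308 0.0112 0.2003] rot [-1.7998e+02  3.0000e-02 -8.2450e+01] F [-0.5 -0.2 -0.8] st [-19.3  30.9] 
dp [  6.8 -19.3 125.3] roll -0.008 w 0.04599789332951439
```

Cover centre is about (2.5,−5.5) and square within 1°. Pressing its rear part and dragging along −y.

send_rows(
  steps=[
    {"dp":[-2,-11,30],"roll":-0.008,"jaw":50},
    {"dp":[-2,-22,70],"roll":-0.008,"jaw":50},
    {"dp":[-2,-22,110],"roll":-0.008,"jaw":50},
    {"dp":[-2,-22,134],"roll":-0.008,"jaw":50},
    {"dp":[-2,-22,140],"roll":-0.008,"jaw":50},
  ],
)

```text
time_s: 11.58
tcp_pos: [0.551, 0.0146, 0.0573]
eef_rot: [179.7, -0.1, -82.1]
contact_force: [-2.3, -1.3, 14.5]
gripper_width: 0.0438
gripper_force: 7.5
```

send_rows(
  steps=[
    {"dp":[0,0,2],"roll":0,"jaw":50},
    {"dp":[0,0,4],"roll":0,"jaw":50},
    {"dp":[0,0,4.5],"roll":0,"jaw":50},
    {"dp":[0,0,4.5],"roll":0,"jaw":50},
  ],
)

```text
time_s: 12.08
tcp_pos: [0.5539, 0.0159, 0.0574]
eef_rot: [-179.8, 0.0, -82.0]
contact_force: [-0.3, -0.8, 6.6]
gripper_width: 0.0436
gripper_force: 3.1
```

```bash
python3 -c "
from h import *
go(0,-88,57,0)"
```

```text
t 12.075 tcp [0.5539 0.0159 0.0574] rot [-1.7983e+02  1.0000e-02 -8.1960e+01] F [-0.3 -0.8  6.6] st [ 4.2 32.3] 
dp [120.3   4.2   0.3] roll 0.0 w 0.04360593530985754
```

send_rows(
  steps=[
    {"dp":[4,0,1],"roll":0,"jaw":50},
    {"dp":[12,0,1],"roll":0,"jaw":50},
    {"dp":[20,1,1],"roll":0,"jaw":50},
    {"dp":[28,1,1],"roll":0,"jaw":50},
    {"dp":[36,2,1],"roll":0,"jaw":50},
  ],
)

```text
time_s: 12.7
tcp_pos: [0.5583, -0.0198, 0.0574]
eef_rot: [-179.7, 0.0, -81.9]
contact_force: [0.5, 1.7, 12.3]
gripper_width: 0.0437
gripper_force: 5.8
```

send_rows(
  steps=[
    {"dp":[8,0,0],"roll":0,"jaw":50},
    {"dp":[16,0,0],"roll":0,"jaw":50},
    {"dp":[24,1,0],"roll":0,"jaw":50},
    {"dp":[32,1,0],"roll":0,"jaw":50},
    {"dp":[36,1,0],"roll":0,"jaw":50},
  ],
)

```text
time_s: 13.32
tcp_pos: [0.562, -0.0558, 0.0573]
eef_rot: [-179.7, -0.0, -82.0]
contact_force: [-1.2, 2.8, 13.5]
gripper_width: 0.0439
gripper_force: 6.3
```

```bash
python3 -c "
from h import *
c=cover((205,150,370,240))
go(0,-88,57,0)"
```

```text
cover st [ 17.1 -65.3] [139.6 117.2] yaw rel 17.2
t 13.375 tcp [ 0.562  -0.0562  0.0573] rot [-1.7972e+02 -1.0000e-02 -8.1950e+01] F [-0.7 -0.3 11.6] st [  2.1 -40.2] 
dp [47.8  2.1  0.3] roll 0.0 w 0.04397212008500599
```

The cover swung to about 17° while being pushed from behind, with more drag on the +x side. I'll lift, measure, re-square it with wide fingers, then drag by pressing over one land.

send_rows(
  steps=[
    {"dp":[0,0,-15],"roll":0,"jaw":50},
    {"dp":[-5,0,-60],"roll":-0.1,"jaw":100},
    {"dp":[-10,0,-110],"roll":-0.2,"jaw":100},
    {"dp":[-20,0,-145],"roll":-0.3,"jaw":100},
    {"dp":[-20,0,-145],"roll":-0.3,"jaw":100},
  ],
)

```text
time_s: 14.0
tcp_pos: [0.5587, -0.0354, 0.2041]
eef_rot: [-179.6, -0.1, -64.7]
contact_force: [-0.2, 0.7, -0.2]
gripper_width: 0.0784
gripper_force: 0.0
```

```bash
python3 -c "
from h import *
c=cover((150,0,470,225),'wrist')
cover((205,150,370,240))
cv2.imwrite('pics/w3.png',c['image'])
go(12,-62,75,17)"
```

```text
cover st [ 11.9 -62.9] [137.1 118.1] yaw rel 17.1
cover st [ 15.9 -65.7] [141.1 118.6] yaw rel 17.0
t 14.1 tcp [ 0.5568 -0.0359  0.2005] rot [-1.7991e+02  1.0000e-02 -6.4830e+01] F [-0.1  0.4 -0.9] st [ -0.2 -19.4] 
dp [ 44.3   1.1 125.5] roll 0.003 w 0.08474456706980255
```

View pics/w3.png

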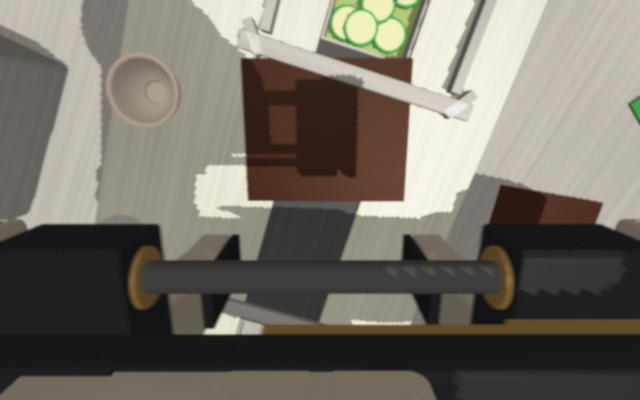

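The view confirms it: the cover's −x front corner is under the bar (bar from (245,35) to (465,108)). Now pressing its centre with wide fingers.

send_rows(
  steps=[
    {"dp":[22,1,30],"roll":0,"jaw":100},
    {"dp":[44,1,70],"roll":0,"jaw":100},
    {"dp":[44,1,110],"roll":0,"jaw":100},
    {"dp":[44,1,134],"roll":0,"jaw":100},
    {"dp":[44,1,139],"roll":0,"jaw":100},
  ],
)

```text
time_s: 14.72
tcp_pos: [0.5729, -0.0769, 0.058]
eef_rot: [179.7, 0.1, -64.9]
contact_force: [-0.2, 0.4, 0.6]
gripper_width: 0.0876
gripper_force: 0.0
```

send_rows(
  steps=[
    {"dp":[0,0,2],"roll":0,"jaw":100},
    {"dp":[0,0,4],"roll":0,"jaw":100},
    {"dp":[0,0,6],"roll":0,"jaw":100},
    {"dp":[0,0,6],"roll":0,"jaw":100},
  ],
)

```text
time_s: 15.22
tcp_pos: [0.5766, -0.0765, 0.0574]
eef_rot: [-179.8, -0.1, -64.7]
contact_force: [-1.1, 0.7, 11.5]
gripper_width: 0.0875
gripper_force: 6.1
```

```bash
python3 -c "
from h import *
go(0,-62,57,0)"
```

```text
t 15.225 tcp [ 0.5766 -0.0765  0.0574] rot [-1.7981e+02 -1.2000e-01 -6.4720e+01] F [-1.1  0.7 11.5] st [ 13.7 -62.3] 
dp [-4.3 13.   0.3] roll 0.301 w 0.08746065714930121
```

send_rows(
  steps=[
    {"dp":[-1,2,0.7],"roll":0.06,"jaw":100},
    {"dp":[-1,3,0.7],"roll":0.12,"jaw":100},
    {"dp":[-2,5,0.7],"roll":0.18,"jaw":100},
    {"dp":[-2,6,0.7],"roll":0.24,"jaw":100},
    {"dp":[-3,7,0.7],"roll":0.3,"jaw":100},
  ],
)

```text
time_s: 15.85
tcp_pos: [0.5705, -0.0766, 0.0575]
eef_rot: [-179.6, -0.1, -82.0]
contact_force: [-0.2, -1.3, 14.2]
gripper_width: 0.0875
gripper_force: 7.3
```

```bash
python3 -c "
from h import *
cover((205,150,370,240))
go(0,-62,57,-24)"
```

```text
cover st [ 11.5 -58.4] [139.4 117. ] yaw rel 9.8
t 15.9 tcp [ 0.5704 -0.0766  0.0575] rot [-1.796e+02 -7.000e-02 -8.217e+01] F [ 0.8  0.8 14.5] st [  7.5 -61.6] 
dp [0.5 7.5 0.4] roll 0.415 w 0.08752450757839737
```

send_rows(
  steps=[
    {"dp":[0,2,0.2],"roll":0.08,"jaw":100},
    {"dp":[0,3,0.2],"roll":0.16,"jaw":100},
    {"dp":[0,5,0.2],"roll":0.24,"jaw":100},
    {"dp":[0,7,0.2],"roll":0.32,"jaw":100},
    {"dp":[0,8,0.2],"roll":0.4,"jaw":100},
  ],
)

```text
time_s: 16.52
tcp_pos: [0.5624, -0.0779, 0.0574]
eef_rot: [-179.6, 0.1, -104.9]
contact_force: [-0.4, -2.2, 17.0]
gripper_width: 0.0878
gripper_force: 8.6
```

```bash
python3 -c "
from h import *
cover((205,150,370,240))
go(0,-62,57,0)"
```

```text
cover st [  6.9 -49.6] [140.  118.9] yaw rel 0.4
t 16.575 tcp [ 0.5623 -0.0779  0.0574] rot [-1.7961e+02  8.0000e-02 -1.0518e+02] F [ 0.1  0.  16.9] st [ -0.6 -61.7] 
dp [ 0.  -0.6  0.5] roll -0.405 w 0.08758478498796164
```

Squared again, with the centre at about (3,−48). Lifting, closing the jaws, and moving over the low-drag −x land.

send_rows(
  steps=[
    {"dp":[0,0,-10],"roll":0,"jaw":100},
    {"dp":[0,0,-20],"roll":-0.15,"jaw":50},
    {"dp":[0,0,-20],"roll":-0.3,"jaw":0},
    {"dp":[0,0,-20],"roll":-0.405,"jaw":0},
    {"dp":[0,0,-20],"roll":-0.405,"jaw":0},
  ],
)

```text
time_s: 17.2
tcp_pos: [0.5595, -0.0776, 0.0743]
eef_rot: [-180.0, 0.0, -81.7]
contact_force: [-0.1, -0.0, -0.7]
gripper_width: 0.0526
gripper_force: 0.0
```

```bash
python3 -c "
from h import *
cover((205,150,370,240))
go(-47,-20,62,0)"
```

```text
cover st [  6.6 -50.1] [139.7 119.8] yaw rel 0.2
t 17.25 tcp [ 0.5594 -0.0777  0.0742] rot [-1.7996e+02  1.0000e-02 -8.1820e+01] F [ 0.7 -0.4 -0.2] st [ -3.4 -61.1] 
dp [-41.2  43.5  12.1] roll 0.003 w 0.04928229489337098
```

send_rows(
  steps=[
    {"dp":[-14,15,0],"roll":0,"jaw":0},
    {"dp":[-28,30,0],"roll":0,"jaw":0},
    {"dp":[-41,43,5],"roll":0.003,"jaw":0},
    {"dp":[-41,43,12],"roll":0.003,"jaw":0},
    {"dp":[-41,43,16],"roll":0.003,"jaw":0},
  ],
)

```text
time_s: 17.88
tcp_pos: [0.5113, -0.0434, 0.0575]
eef_rot: [-180.0, -0.0, -81.9]
contact_force: [-0.8, -0.2, -0.8]
gripper_width: 0.002
gripper_force: 0.0
```

send_rows(
  steps=[
    {"dp":[0,0,1],"roll":0,"jaw":0},
    {"dp":[0,0,2],"roll":0,"jaw":0},
    {"dp":[0,0,3],"roll":0,"jaw":0},
    {"dp":[0,0,3],"roll":0,"jaw":0},
  ],
)

```text
time_s: 18.38
tcp_pos: [0.5141, -0.0436, 0.0572]
eef_rot: [-179.7, -0.0, -81.8]
contact_force: [-2.4, -0.1, 22.0]
gripper_width: 0.0003
gripper_force: 10.8
```

```bash
python3 -c "
from h import *
go(-49,-88,57,0)"
```

```text
t 18.375 tcp [ 0.5141 -0.0436  0.0572] rot [-1.797e+02 -5.000e-02 -8.184e+01] F [-2.4 -0.1 22. ] st [-43.5 -21. ] 
dp [67.   5.6  0.2] roll 0.002 w 0.0002893520207526428
```

send_rows(
  steps=[
    {"dp":[3,0,-0.8],"roll":0,"jaw":0},
    {"dp":[9,0,-0.8],"roll":0,"jaw":0},
    {"dp":[16,1,-0.8],"roll":0,"jaw":0},
    {"dp":[23,1,-0.8],"roll":0,"jaw":0},
    {"dp":[28,1,-0.8],"roll":0,"jaw":0},
  ],
)

```text
time_s: 19.0
tcp_pos: [0.5161, -0.0715, 0.0572]
eef_rot: [-179.8, -0.0, -81.9]
contact_force: [-4.4, 3.7, 20.0]
gripper_width: 0.0005
gripper_force: 9.7
```

```bash
python3 -c "
from h import *
cover((205,150,370,240))
go(-49,-88,57,0)"
```

```text
cover st [  8.1 -64.7] [141.  102.6] yaw rel 4.6
t 19.05 tcp [ 0.5161 -0.0719  0.0572] rot [-1.7982e+02 -3.0000e-02 -8.1880e+01] F [-2.5  0.3 17.2] st [-45.6 -49.3] 
dp [38.7  3.5  0.2] roll 0.002 w 0.0006051407734350404
```

The cover turned about 5° CCW because the unpressed side lags, so I'll alternate: now press the +x side.

send_rows(
  steps=[
    {"dp":[0,0,-12],"roll":0,"jaw":0},
    {"dp":[0,-40,-15],"roll":0,"jaw":0},
    {"dp":[-6,-80,-15],"roll":0,"jaw":0},
    {"dp":[-9,-96,-12],"roll":0,"jaw":0},
    {"dp":[-9,-97,-3],"roll":0,"jaw":0},
  ],
)

```text
time_s: 19.68
tcp_pos: [0.6093, -0.0485, 0.0579]
eef_rot: [-180.0, 0.0, -81.9]
contact_force: [-1.4, -0.2, -0.5]
gripper_width: 0.0005
gripper_force: 0.0
```

```bash
python3 -c "
from h import *
go(50,-40,57,0)
c=cover((205,150,370,240))
i=cover((265,145,365,235),'top')"
```

```text
t 19.675 tcp [ 0.6093 -0.0485  0.0579] rot [-180.      0.    -81.88] F [-1.4 -0.2 -0.5] st [ 50.  -39.2] 
dp [ 0.8 -0.   0.9] roll 0.002 w 0.0005049917600455565
cover st [-189.8  -13.9] [101.8  85.4] yaw rel 7.9
cover st [78.6 -8.9] [ 71.6 234.5] yaw rel 3.0
```

send_rows(
  steps=[
    {"dp":[0,0,1],"roll":0,"jaw":0},
    {"dp":[0,0,2],"roll":0,"jaw":0},
    {"dp":[0,0,2.5],"roll":0,"jaw":0},
    {"dp":[0,0,2.5],"roll":0,"jaw":0},
  ],
)

```text
time_s: 20.27
tcp_pos: [0.6084, -0.0489, 0.0573]
eef_rot: [-179.9, -0.0, -81.9]
contact_force: [-2.0, -0.3, 10.1]
gripper_width: 0.0006
gripper_force: 5.2
```

send_rows(
  steps=[
    {"dp":[3,0,0],"roll":0,"jaw":0},
    {"dp":[9,0,0],"roll":0,"jaw":0},
    {"dp":[15,0,0],"roll":0,"jaw":0},
    {"dp":[21,0,0],"roll":0,"jaw":0},
    {"dp":[24,0,0],"roll":0,"jaw":0},
  ],
)

```text
time_s: 20.9
tcp_pos: [0.6125, -0.0723, 0.0573]
eef_rot: [-179.8, 0.0, -81.9]
contact_force: [-1.2, 3.4, 8.6]
gripper_width: 0.0004
gripper_force: 4.3
```

send_rows(
  steps=[
    {"dp":[0,0,-15],"roll":0,"jaw":0},
    {"dp":[-5,20,-60],"roll":0,"jaw":50},
    {"dp":[-10,40,-110],"roll":0,"jaw":50},
    {"dp":[-20,50,-145],"roll":0,"jaw":50},
    {"dp":[-20,50,-145],"roll":0,"jaw":50},
  ],
)

```text
time_s: 21.52
tcp_pos: [0.5601, -0.0593, 0.2051]
eef_rot: [-179.6, 0.0, -81.8]
contact_force: [0.3, -0.6, -0.4]
gripper_width: 0.0351
gripper_force: 0.0
```

```bash
python3 -c "
from h import *
go(0,-92,57,0)
c=cover((150,0,500,225),'wrist')
cv2.imwrite('pics/w4.png',c['image'])
# edges in station coords of brown pixels
i=c['image'].astype(int);b,rr=i[...,0],i[...,2]
m=((rr>1.5*b)&(rr<130)&(rr-b>8)).astype(np.uint8);m[225:]=0
m=cv2.morphologyEx(m,cv2.MORPH_OPEN,np.ones((5,5)))
for k in cv2.findContours(m,0,1)[0]:
    if cv2.contourArea(k)<300: continue
    q=cv2.approxPolyDP(cv2.convexHull(k),4,True)[:,0]
    print([(p.tolist(),(RS.T@(ray(c,p,.043)[:2]*1000-S)).round(0).tolist()) for p in q])
"
```

```text
t 21.525 tcp [ 0.5601 -0.0593  0.2051] rot [-1.7963e+02  1.0000e-02 -8.1820e+01] F [ 0.3 -0.6 -0.4] st [ -0.2 -43. ] 
dp [ 49.    0.9 148.1] roll 0.003 w 0.035111522366845054
cover st [  3.5 -60.6] [137.4 100.5] yaw rel 4.8
[([605, 143], [-243.0, -80.0]), ([599, 224], [-253.0, -7.0]), ([497, 223], [-160.0, -7.0]), ([497, 156], [-152.0, -68.0])]
[([394, 113], [-61.0, -104.0]), ([397, 211], [-69.0, -18.0]), ([247, 222], [67.0, -8.0]), ([232, 112], [75.0, -105.0])]
[([393, 76], [-59.0, -134.0]), ([393, 91], [-60.0, -122.0]), ([259, 91], [52.0, -122.0]), ([282, 84], [32.0, -128.0])]
```

View pics/w4.png

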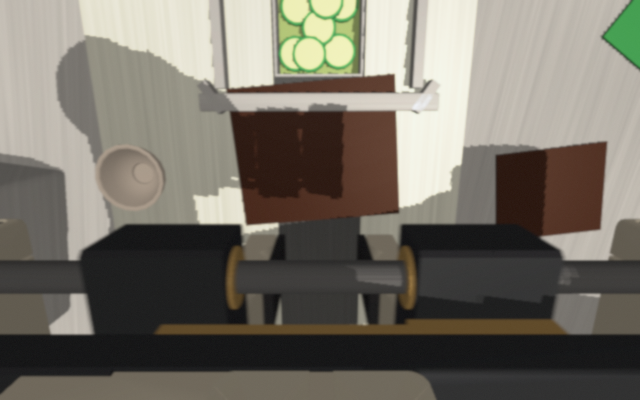

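This view is informative: the rear corners are at station (−69,−18) and (67,−8), so the yaw is 4.6° and the centre about (4,−73). Pressing on +x only slipped. I'll press near the −x edge with the fingers in line along y, which loads only the easy-sliding land, and turn with the wrist.

```bash
python3 -c "
from h import *
go(-56,-39,62,-85.4)"
```

```text
t 21.575 tcp [ 0.5595 -0.0594  0.2031] rot [-1.798e+02  3.000e-02 -8.185e+01] F [ 0.5 -0.3 -0.1] st [ -0.8 -43. ] 
dp [ -4.1  55.7 140.9] roll 1.493 w 0.03873827375845225
```

send_rows(
  steps=[
    {"dp":[0,0,0],"roll":0.18,"jaw":0},
    {"dp":[0,11,20],"roll":0.36,"jaw":0},
    {"dp":[-1,22,40],"roll":0.54,"jaw":0},
    {"dp":[-2,33,60],"roll":0.72,"jaw":0},
    {"dp":[-4,44,80],"roll":0.9,"jaw":0},
  ],
)

```text
time_s: 22.2
tcp_pos: [0.5141, -0.0623, 0.1193]
eef_rot: [179.9, -0.1, -133.8]
contact_force: [0.5, 0.3, 0.6]
gripper_width: 0.0018
gripper_force: 0.0
```

```bash
python3 -c "
from h import *
go(-56,-39,60,-85.4)"
```

```text
t 22.2 tcp [ 0.5141 -0.0623  0.1193] rot [ 1.7992e+02 -1.1000e-01 -1.3380e+02] F [0.5 0.3 0.6] st [-46.1 -39.6] 
dp [ 7.3  6.5 59.3] roll 0.586 w 0.0018196497511765552
```

send_rows(
  steps=[
    {"dp":[2,2,14],"roll":0.16,"jaw":0},
    {"dp":[4,4,28],"roll":0.32,"jaw":0},
    {"dp":[6,6,42],"roll":0.48,"jaw":0},
    {"dp":[7,6.5,54],"roll":0.586,"jaw":0},
    {"dp":[7,6.5,59],"roll":0.586,"jaw":0},
  ],
)

```text
time_s: 22.82
tcp_pos: [0.5047, -0.0629, 0.0605]
eef_rot: [180.0, -0.2, -167.0]
contact_force: [0.5, -0.5, 0.1]
gripper_width: 0.0004
gripper_force: 0.0
```

send_rows(
  steps=[
    {"dp":[0,0,1.5],"roll":0,"jaw":0},
    {"dp":[0,0,3],"roll":0,"jaw":0},
    {"dp":[0,0,4],"roll":0,"jaw":0},
    {"dp":[0,0,4],"roll":0,"jaw":0},
  ],
)

```text
time_s: 23.32
tcp_pos: [0.5061, -0.0625, 0.0581]
eef_rot: [180.0, 0.0, -167.0]
contact_force: [0.4, 0.2, 0.5]
gripper_width: 0.0004
gripper_force: 0.0
```

```bash
python3 -c "
from h import *
go(-60,-81,57,-91)"
```

```text
t 23.325 tcp [ 0.5061 -0.0625  0.0581] rot [ 1.8000e+02  2.0000e-02 -1.6699e+02] F [0.4 0.2 0.5] st [-54.1 -38.6] 
dp [  9.5 -41.7   1.1] roll 0.104 w 0.0003812784556980724
```

send_rows(
  steps=[
    {"dp":[0,0,1.5],"roll":0,"jaw":0},
    {"dp":[0,0,2.8],"roll":0,"jaw":0},
    {"dp":[0,0,2.8],"roll":0,"jaw":0},
  ],
)

```text
time_s: 23.7
tcp_pos: [0.507, -0.0625, 0.0572]
eef_rot: [-180.0, 0.1, -166.9]
contact_force: [-5.0, 0.4, 20.3]
gripper_width: 0.0006
gripper_force: 10.1
```

send_rows(
  steps=[
    {"dp":[0.5,-4,0],"roll":0.02,"jaw":0},
    {"dp":[1,-9,0],"roll":0.05,"jaw":0},
    {"dp":[2,-14,0],"roll":0.08,"jaw":0},
    {"dp":[2.5,-19,0],"roll":0.11,"jaw":0},
    {"dp":[3,-23,0],"roll":0.13,"jaw":0},
  ],
)

```text
time_s: 24.32
tcp_pos: [0.5096, -0.0854, 0.0572]
eef_rot: [-180.0, 0.2, -174.4]
contact_force: [-4.2, 3.8, 18.7]
gripper_width: 0.0004
gripper_force: 9.5
```

```bash
cat >> h.py <<'E'
def corners(n='scene',box=(205,140,370,240),a0=250,save=None):
    c=cap(n,save);i=c['image'].astype(int);b,rr=i[...,0],i[...,2]
    m=((rr>1.5*b)&(rr<130)&(rr-b>8)).astype(np.uint8)
    mm=np.zeros_like(m);x0,y0,x1,y1=box;mm[y0:y1,x0:x1]=m[y0:y1,x0:x1]
    for k in cv2.findContours(mm,0,1)[0]:
        if cv2.contourArea(k)<a0: continue
        q=cv2.approxPolyDP(cv2.convexHull(k),2.5,True)[:,0]
        print(n,int(cv2.contourArea(k)),[(p.tolist(),(RS.T@(ray(c,p,.043)[:2]*1000-S)).round(0).tolist()) for p in q])
E
python3 -c "
from h import *
corners(a0=60)
go(-55,-81,57,-91)"
```

```text
scene 878 [([293, 176], [-58.0, -109.0]), ([315, 180], [-73.0, -38.0]), ([303, 214], [62.0, -12.0]), ([272, 207], [79.0, -109.0])]
scene 84 [([286, 175], [-52.0, -131.0]), ([270, 198], [51.0, -131.0]), ([280, 174], [-48.0, -151.0])]
scene 402 [([330, 145], [-235.0, -60.0]), ([353, 150], [-246.0, 20.0]), ([345, 171], [-148.0, 33.0]), ([336, 169], [-143.0, 4.0]), ([324, 159], [-167.0, -51.0])]
t 24.375 tcp [ 0.5096 -0.0858  0.0572] rot [-1.7999e+02  1.7000e-01 -1.7449e+02] F [-4.3  2.1 17.3] st [-53.9 -62.1] 
dp [  0.3 -18.9   0.2] roll -0.026 w 0.0005264780649662649
```

The rear corners now sit at (−73,−38) and (62,−12), which is 11° of turn. The front +x corner at about (85,−130) is catching the +x guide. I'll drag the −x edge back (the +x side stays as pivot) to square it, and shift it toward −x.

send_rows(
  steps=[
    {"dp":[1,5,0],"roll":0.03,"jaw":0},
    {"dp":[2,11,0],"roll":0.07,"jaw":0},
    {"dp":[3,17,0],"roll":0.11,"jaw":0},
    {"dp":[5,23,0],"roll":0.15,"jaw":0},
    {"dp":[6,27,0],"roll":0.18,"jaw":0},
  ],
)

```text
time_s: 25.0
tcp_pos: [0.5024, -0.0589, 0.0573]
eef_rot: [180.0, 0.3, 175.3]
contact_force: [0.4, -0.6, 12.7]
gripper_width: 0.0004
gripper_force: 6.2
```

```bash
python3 -c "
from h import *
corners(a0=60)
go(-60,-35,57,-91)"
```

```text
scene 1062 [([294, 174], [-67.0, -110.0]), ([322, 184], [-67.0, -10.0]), ([306, 215], [62.0, -2.0]), ([274, 205], [69.0, -107.0])]
scene 398 [([353, 150], [-246.0, 20.0]), ([345, 170], [-152.0, 32.0]), ([324, 159], [-167.0, -51.0]), ([330, 145], [-235.0, -60.0])]
t 25.05 tcp [ 0.5023 -0.0586  0.0573] rot [179.95   0.32 175.18] F [-0.1  0.7 13.3] st [-57.3 -34.2] 
dp [ 2.4 -1.4  0.2] roll -0.207 w 0.0005511096452746494
```

send_rows(
  steps=[
    {"dp":[0,4,0],"roll":0.02,"jaw":0},
    {"dp":[0,8,0],"roll":0.04,"jaw":0},
    {"dp":[0,10,0],"roll":0.06,"jaw":0},
    {"dp":[0,10,-10],"roll":0.06,"jaw":0},
  ],
)

```text
time_s: 25.55
tcp_pos: [0.5005, -0.0493, 0.0654]
eef_rot: [-180.0, -0.0, 171.8]
contact_force: [0.3, -0.1, -0.9]
gripper_width: 0.0005
gripper_force: 0.0
```

```bash
python3 -c "
from h import *
corners(a0=60)
go(-3,-25,67,0)"
```

```text
scene 1198 [([294, 174], [-67.0, -110.0]), ([325, 185], [-67.0, -0.0]), ([307, 217], [67.0, 4.0]), ([274, 205], [69.0, -107.0])]
scene 380 [([329, 145], [-233.0, -63.0]), ([353, 150], [-246.0, 20.0]), ([347, 166], [-171.0, 31.0]), ([337, 165], [-161.0, -1.0]), ([326, 158], [-174.0, -47.0])]
t 25.6 tcp [ 0.501  -0.0493  0.0667] rot [1.7998e+02 7.0000e-02 1.7183e+02] F [1.3 0.5 2.4] st [-57.3 -24.8] 
dp [-52.2  15.   -0.3] roll -1.853 w 0.000981722550082223
```

Nearly square: centre about (−2,−57), yaw 1.7°. The balance point lies toward +x, so I'll press there with the fingers across the cover.

send_rows(
  steps=[
    {"dp":[0,0,-12],"roll":-0.18,"jaw":20},
    {"dp":[-13,4,-15],"roll":-0.36,"jaw":50},
    {"dp":[-26,8,-15],"roll":-0.54,"jaw":50},
    {"dp":[-39,12,-15],"roll":-0.72,"jaw":50},
    {"dp":[-52,15,-15],"roll":-0.9,"jaw":50},
  ],
)

```text
time_s: 26.22
tcp_pos: [0.5542, -0.042, 0.0801]
eef_rot: [180.0, -0.0, -136.3]
contact_force: [0.1, 0.6, 0.7]
gripper_width: 0.0421
gripper_force: 0.0
```

```bash
python3 -c "
from h import *
go(26,-22,62,0)"
```

```text
t 26.225 tcp [ 0.5542 -0.042   0.0801] rot [ 1.7998e+02 -2.0000e-02 -1.3628e+02] F [0.1 0.6 0.7] st [ -3.6 -25. ] 
dp [-25.8 -14.8  18.1] roll -0.948 w 0.04207155733954368
```

send_rows(
  steps=[
    {"dp":[-5,-3,0],"roll":-0.18,"jaw":50},
    {"dp":[-10,-6,0],"roll":-0.36,"jaw":50},
    {"dp":[-16,-9,3],"roll":-0.54,"jaw":50},
    {"dp":[-21,-12,6],"roll":-0.72,"jaw":50},
    {"dp":[-26,-15,10],"roll":-0.9,"jaw":50},
  ],
)

```text
time_s: 26.85
tcp_pos: [0.5832, -0.035, 0.07]
eef_rot: [180.0, 0.0, -84.7]
contact_force: [-0.9, -0.6, 0.1]
gripper_width: 0.0438
gripper_force: 0.0
```

send_rows(
  steps=[
    {"dp":[0,0,6],"roll":-0.03,"jaw":50},
    {"dp":[0,0,11],"roll":-0.03,"jaw":50},
    {"dp":[0,0,14.5],"roll":-0.03,"jaw":50},
    {"dp":[0,0,15.5],"roll":-0.03,"jaw":50},
    {"dp":[0,0,15.5],"roll":-0.03,"jaw":50},
  ],
)

```text
time_s: 27.48
tcp_pos: [0.5851, -0.0351, 0.0572]
eef_rot: [-179.8, -0.0, -83.4]
contact_force: [-1.4, -0.7, 16.5]
gripper_width: 0.0441
gripper_force: 8.6
```

```bash
python3 -c "
from h import *
go(26,-90,57,0)"
```

```text
t 27.475 tcp [ 0.5851 -0.0351  0.0572] rot [-1.7977e+02 -5.0000e-02 -8.3420e+01] F [-1.4 -0.7 16.5] st [ 27.9 -22.5] 
dp [67.5  0.2  0.3] roll -0.025 w 0.04406190020398528
```

send_rows(
  steps=[
    {"dp":[3,0,0],"roll":0,"jaw":50},
    {"dp":[9,0,0],"roll":0.01,"jaw":50},
    {"dp":[15,0,0],"roll":0.02,"jaw":50},
    {"dp":[21,0,0],"roll":0.03,"jaw":50},
    {"dp":[25,0,0],"roll":0.03,"jaw":50},
  ],
)

```text
time_s: 28.1
tcp_pos: [0.5887, -0.0596, 0.0573]
eef_rot: [-179.7, -0.0, -85.2]
contact_force: [-0.5, 2.3, 15.0]
gripper_width: 0.0439
gripper_force: 7.7
```

```bash
python3 -c "
from h import *
corners(a0=60)
go(26,-90,57,0)"
```

```text
scene 213 [([318, 182], [-69.0, -25.0]), ([300, 214], [66.0, -20.0]), ([294, 213], [70.0, -38.0]), ([306, 181], [-57.0, -62.0])]
scene 524 [([330, 145], [-235.0, -60.0]), ([353, 150], [-246.0, 20.0]), ([345, 171], [-148.0, 33.0]), ([323, 166], [-138.0, -40.0])]
t 28.15 tcp [ 0.5888 -0.0599  0.0573] rot [-1.7968e+02 -2.0000e-02 -8.5150e+01] F [ 0.3  0.8 15.5] st [ 28.1 -47.6] 
dp [42.4 -0.2  0.3] roll -0.055 w 0.04377346711809187
```

Balanced: it moved 25 mm with the yaw still about 2°. Continuing to the bar.

send_rows(
  steps=[
    {"dp":[5,0,0],"roll":0,"jaw":50},
    {"dp":[11,0,0],"roll":0.01,"jaw":50},
    {"dp":[17,0,0],"roll":0.02,"jaw":50},
    {"dp":[22,0,0],"roll":0.03,"jaw":50},
    {"dp":[22,0,0],"roll":0.03,"jaw":50},
  ],
)

```text
time_s: 28.78
tcp_pos: [0.5909, -0.0819, 0.0574]
eef_rot: [-179.7, -0.0, -86.9]
contact_force: [1.3, -1.6, 13.8]
gripper_width: 0.0438
gripper_force: 7.0
```

```bash
python3 -c "
from h import *
corners(a0=40)
go(28,-90,57,0)"
```

```text
scene 218 [([312, 180], [-69.0, -46.0]), ([295, 210], [59.0, -40.0]), ([287, 210], [69.0, -62.0]), ([302, 179], [-59.0, -77.0])]
scene 534 [([330, 145], [-235.0, -60.0]), ([353, 150], [-246.0, 20.0]), ([345, 171], [-148.0, 33.0]), ([321, 166], [-135.0, -46.0])]
t 28.825 tcp [ 0.5908 -0.082   0.0573] rot [-1.7967e+02 -4.0000e-02 -8.6860e+01] F [ 1.2 -0.8 14. ] st [ 27.  -69.7] 
dp [20.1 -2.7  0.3] roll -0.085 w 0.04383249611832959
```

send_rows(
  steps=[
    {"dp":[5,-1,0],"roll":0,"jaw":50},
    {"dp":[11,-1,0],"roll":0,"jaw":50},
    {"dp":[17,-2,0],"roll":0,"jaw":50},
    {"dp":[19,-2,0],"roll":0,"jaw":50},
    {"dp":[19,-2,-12],"roll":0,"jaw":50},
  ],
)

```text
time_s: 29.45
tcp_pos: [0.5907, -0.1007, 0.0667]
eef_rot: [180.0, 0.0, -86.9]
contact_force: [-0.4, 0.2, -0.5]
gripper_width: 0.0436
gripper_force: 0.0
```

send_rows(
  steps=[
    {"dp":[0,0,-40],"roll":-0.04,"jaw":50},
    {"dp":[0,0,-90],"roll":-0.085,"jaw":50},
    {"dp":[-10,0,-130],"roll":-0.085,"jaw":50},
    {"dp":[-10,0,-135],"roll":-0.085,"jaw":50},
  ],
)

```text
time_s: 29.95
tcp_pos: [0.5918, -0.0902, 0.2054]
eef_rot: [-179.7, -0.0, -82.0]
contact_force: [0.1, 0.2, -1.4]
gripper_width: 0.0441
gripper_force: 0.0
```

```bash
python3 -c "
from h import *
corners('scene',a0=40)
corners('wrist',(100,0,520,225),a0=300)
go(20,-141,65,0)"
```

```text
scene 536 [([307, 178], [-69.0, -64.0]), ([288, 210], [68.0, -59.0]), ([274, 205], [69.0, -107.0]), ([294, 174], [-67.0, -110.0])]
scene 411 [([288, 172], [-66.0, -132.0]), ([267, 202], [68.0, -132.0]), ([255, 198], [71.0, -173.0]), ([271, 174], [-36.0, -177.0])]
scene 532 [([330, 145], [-235.0, -60.0]), ([353, 150], [-246.0, 20.0]), ([345, 171], [-148.0, 33.0]), ([321, 166], [-135.0, -46.0])]
wrist 7968 [([433, 155], [-71.0, -104.0]), ([430, 205], [-72.0, -59.0]), ([278, 207], [65.0, -57.0]), ([276, 156], [65.0, -103.0])]
wrist 11108 [([440, 67], [-71.0, -176.0]), ([435, 134], [-71.0, -122.0]), ([274, 133], [66.0, -123.0]), ([271, 70], [67.0, -173.0]), ([381, 65], [-23.0, -177.0])]
t 30.05 tcp [ 0.5904 -0.0904  0.2024] rot [-1.7993e+02  2.0000e-02 -8.1970e+01] F [ 0.8 -1.  -0.8] st [ 25.5 -78. ] 
dp [ 63.    5.6 137.3] roll -0.0 w 0.04371242404489214
```

The cover is square: rear edge at y≈−58, front at −176, centre about (−2,−117). Now pressing anew beyond the bar.

send_rows(
  steps=[
    {"dp":[31,2,20],"roll":0,"jaw":50},
    {"dp":[62,4,50],"roll":0,"jaw":50},
    {"dp":[62,4,95],"roll":0,"jaw":50},
    {"dp":[62,4,125],"roll":0,"jaw":50},
    {"dp":[62,4,140],"roll":0,"jaw":50},
  ],
)

```text
time_s: 30.68
tcp_pos: [0.5932, -0.1528, 0.0584]
eef_rot: [179.7, 0.0, -82.0]
contact_force: [0.7, -0.8, 0.3]
gripper_width: 0.0436
gripper_force: 0.0
```

send_rows(
  steps=[
    {"dp":[0,0,2],"roll":0,"jaw":50},
    {"dp":[0,0,4],"roll":0,"jaw":50},
    {"dp":[0,0,5.5],"roll":0,"jaw":50},
    {"dp":[0,0,6.5],"roll":0,"jaw":50},
    {"dp":[0,0,6.5],"roll":0,"jaw":50},
  ],
)

```text
time_s: 31.3
tcp_pos: [0.5967, -0.1527, 0.0573]
eef_rot: [-179.8, -0.1, -81.9]
contact_force: [-0.4, -0.4, 8.0]
gripper_width: 0.0439
gripper_force: 4.0
```

```bash
python3 -c "
from h import *
go(24,-199,57,0)"
```

```text
t 31.3 tcp [ 0.5967 -0.1527  0.0573] rot [-1.7981e+02 -6.0000e-02 -8.1880e+01] F [-0.4 -0.4  8. ] st [  23.  -140.6] 
dp [58.4 -0.9  0.4] roll 0.002 w 0.04394975587670808
```

send_rows(
  steps=[
    {"dp":[4,0,0.8],"roll":0,"jaw":50},
    {"dp":[10,0,0.8],"roll":0,"jaw":50},
    {"dp":[17,0,0.8],"roll":0,"jaw":50},
    {"dp":[24,-0.5,0.8],"roll":0,"jaw":50},
    {"dp":[30,-1,0.8],"roll":0,"jaw":50},
  ],
)

```text
time_s: 31.92
tcp_pos: [0.6028, -0.1824, 0.0573]
eef_rot: [-179.7, -0.1, -81.9]
contact_force: [-0.2, 1.9, 11.6]
gripper_width: 0.0439
gripper_force: 5.8
```

```bash
python3 -c "
from h import *
corners('scene',a0=40)
go(24,-199,57,0)"
```

```text
scene 207 [([298, 176], [-65.0, -94.0]), ([279, 207], [70.0, -89.0]), ([274, 206], [73.0, -105.0]), ([293, 175], [-62.0, -111.0])]
scene 383 [([288, 172], [-66.0, -132.0]), ([267, 203], [72.0, -130.0]), ([257, 199], [71.0, -165.0]), ([273, 167], [-65.0, -186.0])]
scene 532 [([353, 150], [-246.0, 20.0]), ([345, 171], [-148.0, 33.0]), ([321, 166], [-135.0, -46.0]), ([332, 145], [-238.0, -54.0])]
t 31.975 tcp [ 0.6029 -0.183   0.0574] rot [-1.7971e+02 -1.0000e-01 -8.1870e+01] F [-0.2 -1.4 10.8] st [  24.9 -171.4] 
dp [27.6  1.   0.4] roll 0.002 w 0.04387348175752493
```

It follows fully. Now the rest, up to the stop and a little over.

send_rows(
  steps=[
    {"dp":[6,0,0],"roll":0,"jaw":50},
    {"dp":[12,0.5,0],"roll":0,"jaw":50},
    {"dp":[19,1,0],"roll":0,"jaw":50},
    {"dp":[25,1,0],"roll":0,"jaw":50},
    {"dp":[29,1,0],"roll":0,"jaw":50},
  ],
)

```text
time_s: 32.6
tcp_pos: [0.6057, -0.211, 0.0573]
eef_rot: [-179.7, -0.1, -81.9]
contact_force: [-1.7, 4.2, 13.2]
gripper_width: 0.0437
gripper_force: 6.3
```

send_rows(
  steps=[
    {"dp":[2,0,0],"roll":0,"jaw":50},
    {"dp":[4,0,0],"roll":0,"jaw":50},
    {"dp":[5,0,0],"roll":0,"jaw":50},
  ],
)

```text
time_s: 32.98
tcp_pos: [0.6063, -0.2157, 0.0573]
eef_rot: [-179.7, -0.1, -81.9]
contact_force: [-0.9, 3.8, 13.3]
gripper_width: 0.0438
gripper_force: 6.2
```

```bash
python3 -c "
from h import *
corners('scene',a0=30)
go(24,-199,57,0)"
```

```text
scene 749 [([288, 172], [-66.0, -132.0]), ([267, 203], [72.0, -130.0]), ([246, 195], [72.0, -204.0]), ([260, 161], [-70.0, -238.0])]
scene 530 [([353, 150], [-246.0, 20.0]), ([345, 171], [-148.0, 33.0]), ([321, 166], [-135.0, -46.0]), ([330, 145], [-235.0, -60.0])]
t 33.025 tcp [ 0.6063 -0.2157  0.0573] rot [-1.7974e+02 -6.0000e-02 -8.1870e+01] F [-0.7  4.1 12.2] st [  23.7 -204.3] 
dp [-5.3 -0.3  0.3] roll 0.002 w 0.04374557438598686
```

A steady 4 N of resistance means it is at the stop. Lifting straight up, then back, for a check.

send_rows(
  steps=[
    {"dp":[-1,0,-2],"roll":0,"jaw":50},
    {"dp":[-1,0,-15],"roll":0,"jaw":50},
    {"dp":[-10,5,-60],"roll":0,"jaw":50},
    {"dp":[-40,15,-110],"roll":0,"jaw":50},
    {"dp":[-70,24,-150],"roll":0,"jaw":50},
  ],
)

```text
time_s: 33.65
tcp_pos: [0.5706, -0.1497, 0.2072]
eef_rot: [-179.9, -0.0, -82.0]
contact_force: [-0.4, 0.8, 0.1]
gripper_width: 0.0439
gripper_force: 0.0
```

send_rows(
  steps=[
    {"dp":[-20,0,-10],"roll":0,"jaw":50},
    {"dp":[-20,0,-10],"roll":0,"jaw":50},
  ],
)

```text
time_s: 33.9
tcp_pos: [0.5682, -0.1291, 0.2159]
eef_rot: [-179.9, 0.0, -81.8]
contact_force: [0.7, 0.2, 0.1]
gripper_width: 0.0441
gripper_force: 0.0
```

```bash
python3 -c "
from h import *
corners('scene',a0=30)
corners('wrist',(100,0,520,225),a0=300,save='w5.png')
go(24,-199,57,0)"
```

```text
scene 1071 [([260, 163], [-62.0, -234.0]), ([288, 172], [-66.0, -132.0]), ([267, 203], [72.0, -130.0]), ([238, 192], [72.0, -233.0])]
scene 536 [([330, 145], [-235.0, -60.0]), ([353, 150], [-246.0, 20.0]), ([345, 171], [-148.0, 33.0]), ([321, 166], [-135.0, -46.0])]
wrist 21134 [([400, 41], [-68.0, -233.0]), ([393, 174], [-68.0, -121.0]), ([243, 174], [68.0, -121.0]), ([235, 41], [68.0, -233.0])]
t 34.0 tcp [ 0.5676 -0.1301  0.2137] rot [ 1.7994e+02  2.0000e-02 -8.1900e+01] F [-0.2  0.1 -0.8] st [  -2.7 -114.2] 
dp [ 84.9 -26.8 156.7] roll 0.001 w 0.04364781377532925
```

View pics/w5.png

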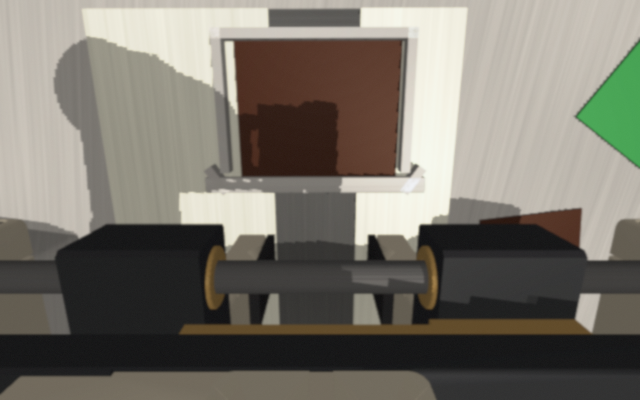

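The wrist view shows the cover from (235,41) to (400,41), flush with the stop. Its sides run from station x −68 to +68, it is square, and its rear edge is hidden under the bar. The arm is clear, so I'm handing in.

```bash
python3 -c "
from plant import r
print(r.close_job())"
```

```text
the job is handed in; nothing more can be done
None
```

The cover lies square over the filled pan, flush against the end stop in the last wrist view. The other pan is open, the arm is clear, and the job is handed in at about 34 s of the 64 s; the hand-in returned no verdict.

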